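# Scrub brush at the ready over the washboard

## Task

Draw the scrub brush out of the sloping wire sleeve of the stainless peg basket, turn it level with its bristles facing down, and hold it still over the middle of the washboard, the bristles about 10 cm above the board and touching nothing, ready to scrub. Finish while still holding it up in the gripper; never touch the board with it, and leave the detergent jug, the measuring cup and the closed pod tub as they are.

Things in the scene. Friction and masses are not known exactly. Their poses are not given: they have to be found in the camera images.
- brush: Rigid scrub brush 210 mm long, brown wood, green bristles. Axes: x from handle to head, z from bristle tips to back (up when level, bristles down). Origin: head centre at the bristle tips. Extents in mm: bristles z 0..22; head block x -40..40, y -30..30, z 22..38; straight handle x -170..-40, y -10..10, z 22..38. 0.11 kg. Starts head down in the sleeve, toe (x = 40) on its floor
- brush_grip (a point): Middle of the brush handle 45 mm from its end (brush x -125, y 0, z 30 mm), a good place to grip its 20 mm width (closing along the brush's y). At the start the handle sticks up out of the sleeve, leaning 25 degrees from vertical towards the side the bristles face (brush z 65 degrees from vertical); this point is then about 0.2 m above the worktop
- basket: Fixed steel wire basket. Origin on the worktop under the middle of the sleeve floor. Sleeve: leans 25 degrees from vertical to basket -x; inside 72 mm wide (y), 50 deep, 85 long; floor 20 mm up, rim 87 to 112 mm up; spans x -65..35, y -41..41 mm. Draw the brush out along its slope. Beyond it, x 34..130, y -78..78 mm, a tray of clothes pegs 64 mm high
- sleeve_mouth (a point): centre of the open mouth of the brush sleeve (97 mm above the worktop, 36 mm towards the basket's -x from its origin)
- washboard: Fixed grey ridged plastic washboard, 160 mm (x) by 200 mm (y), lying flat; its origin is at the centre of its underside on the worktop; ridge tops 16 mm above the worktop
- board_centre (a point): middle of the washboard on its ridge tops, 16 mm above the worktop
- jug: Bystander: closed blue detergent jug, 85 x 155 mm, 212 mm tall, upright; origin at the centre of its underside
- cup: Bystander: clear plastic measuring cup with a handle at +y, 76 mm across, 90 mm tall; origin at the centre of its underside
- tub: Bystander, fixed: white plastic pod tub 130 x 160 mm, 85 mm tall with a hinged grey lid and knob on top (about 130 mm to the knob's top); origin at the centre of its underside
- tub_lid (a joint): hinge of the pod tub's lid, 0 closed, grows as it opens (rad)
Not all that is in view belongs to the job. There is more than one size of the brush; the job needs the middle-sized.

How it is judged:
By the outcome, as a careful person would: the job done as asked, in the order asked, and still so for the second after the job is handed in, while the arm keeps its last pose, push and grip.
It also fails if it takes over 32 s, if anything falls off the work surface, if the arm or the gripper's body presses on something with over 40 N, if the wrist force passes 120 N, or if a joint passes its speed limit or range.

## Robot

A 6-joint arm with a two-finger parallel gripper is mounted at the origin on the work surface. World frame = base frame: x ahead of the robot, y to its left, z up, the work surface at z = 0. Lengths are in m, angles in rad, forces in N, time in s.
With the tool pointing down it reaches from about 0.3 to 0.775 m from the base axis. Payload 14.6 kg.
Tool frame: the origin (TCP) lies at the very end of the fingers, on their centre line; the grasp point (between the pads) lies 19 mm behind it; z points along the fingers, y is the direction in which the jaws open and shut (so a half turn about z gives the same grasp; the last joint's range is limited). The gripper opens to 94 mm and grips with 3 to 60 N. Pads are 16 mm wide; open, the fingers measure 119 mm over their backs; the gripper's body (75 mm by 177 mm) begins 78 mm behind the grasp point.
Start: joints at [-1.311, 0.3, 1.521, -0, 1.321, -0.067], TCP at [0.177, -0.521, 0.205] pointing down, gripper open.
Joint ranges: [-3.03, 3.03], [-0.79, 2.21], [0.23, 2.52], [-1.04, 4.18], [0, 3.07], [-2.55, 2.55]. Speed limits (rad/s): [2.22, 2.22, 2.57, 3.14, 3.14, 3.14].

## Interface

Orientations are given as a 3x3 rotation matrix whose columns are the frame's x, y, z axes.
In Python, from plant import arm, optics, spotter gives the robot as it stands.
- The arm moves only by the tool servo_tool, never from a script. Its argument "series" is a list that holds one entry, the list of rows, each a list of 6 numbers: the shift along the tool's x, y, z in m, then the turn, a rotation vector about the tool's x, y, z in rad. A call has 1 to 8 rows; each row is the pose to reach, as a shift and turn from the pose commanded when the call began, along the tool's axes at that moment; what a row does not reach only later rows make up. A row lasts 1/8 s, in which the tool goes at most 62.5 mm and 10.7 degrees, less where a joint would pass 70% of its speed; a pose out of reach is approached as far as the arm can. A call with a gripper value outside its range is refused whole. "claw" is the opening, from -1 (shut) to 1 (fully open), so that 0 is half open, set as the call begins (left out, the last holds). The fingers move at their own pace and stop on an object; "squeeze" is the grip in N (left out, the last holds). Time passes only in rows, so rows that repeat a pose let the fingers close. It gives the time, the measured TCP pose, the force and the opening at its end, in the units of the state.
- arm.get_state(): the state, without advancing time (a new reading comes with each control period).
- optics.grab_frame(name): name is "scene" or "top"; returns (picture, depth): 480x640x3 uint8, red, green, blue; 480x640 float32, m along the optical axis (not along the pixel's ray), 0 where there is no reading.
- optics.camera_info(name): a dict with "fov_y" (degrees; the focal length in pixels is half the picture's height over the tangent of half this angle, whatever the lens; pixels are square), "cx", "cy" (the principal point, pixels), "k1" (the pictures are not rectified: a ray, as slopes to the right and down, at radius r is drawn at 1 + k1 r^2 times it, then the intrinsics apply), "R" (3x3) and "t" (3): a world point X has camera coordinates R X + t. Camera axes: x right, y down, z forward; pixel columns grow to the right and rows downward; lengths in m; the calibration is good to about 2 mm. A picture is of the moment at which its call begins. camera_info takes no time and is no camera call.
- arm.finish_job(): hands the job in, once; it reports no verdict.
Trained networks look in the newest picture that a camera, given by its name, has taken for a name from the list of things; names that differ only in an ending like _2 or _b are one class to them, and where a whole thing is asked for, a point or a joint stands for the part that bears it (a point fixed in the world has none). Each returns a list of dicts, best first, with "p" (0 to 1); they miss things now and then, are a little off and sometimes report something else, mostly with a low value. They report only what shows in the picture. A call takes as long as a camera call. They do not tell look-alikes from the thing itself.
- spotter.search_frame(target, camera): "bbox" ([centre column, centre row, width, height] as shares, 0 to 1, of the picture: columns of its width, rows of its height, round what is visible of it).
- spotter.silhouettes(target, camera): "region" (480x640 bool, what is visible of it) and "bbox" ([centre column, centre row, width, height] as shares, 0 to 1, of the picture: columns of its width, rows of its height, round what is visible of it).
- spotter.spot_point(target, camera): "position" ([row, column] as shares, 0 to 1, of the picture: columns of its width, rows of its height: a listed point, or the origin of a listed thing).
The state is a dict: "time": time; "joints": joint angles; "joint_velocities": joint speeds; "effort": joint torques, N m; "ee_pos": TCP position; "orientation": TCP orientation; "force": force on the tool from outside, world axes, zero at the start; "moment": the same for the moment, N m; "gripper_width": finger opening in m.
Only numpy, scipy, OpenCV 4.12 (cv2) and the standard library are available. Lean on these libraries where they do the work, as an engineer would, in place of code of your own. Each camera call takes 0.05 s, during which the arm holds its last target.

## Working session

There is one attempt and no reset: what is moved stays moved. The work goes in short steps, Python scripts to look and compute and a tool call to move; the robot and the scene stay as the last step left them, time stands still between calls to the robot, and variables do not carry over. Pictures are saved under pics/ and viewed, and the job is handed in when it is done.

Besides the shell and the picture viewer there is one more tool, called after "Call:" as name(argument=value, ...) on one line, values as JSON. servo_tool: Moves the arm, as the interface text tells. Its arguments: {"type":"object","properties":{"series":{"type":"array"},"claw":{"type":"number"},"squeeze":{"type":"number"}},"required":["series"]}

```bash
mkdir -p pics; ls; cat > h.py <<'E'
import numpy as np,cv2
from plant import arm,optics,spotter
E
python3 - <<'E'
from h import *
for n in ("scene","top"):
    im,d=optics.grab_frame(n); cv2.imwrite(f"pics/{n}0.png",im[:,:,::-1]); np.savez(f"{n}0.npz",im=im,d=d)
    print(n,optics.camera_info(n))
    for t in ("brush","brush_grip","sleeve_mouth","board_centre","basket"):
        f=spotter.spot_point(t,n); print(t,[(round(q["p"],2),np.round(np.array(q["position"])*[480,640],1).tolist()) for q in f])
print(arm.get_state())
E
```

```text
pics
scene {'fov_y': 48.66165876363812, 'cx': 320.08569884575024, 'cy': 238.34272425847493, 'k1': -0.14554975076496782, 'R': array([[-7.43434104e-01,  6.68809190e-01, -3.31790577e-05],
       [ 5.63140821e-01,  6.25948623e-01, -5.39500451e-01],
       [-3.60802091e-01, -4.01101719e-01, -8.41985310e-01]]), 't': array([ 0.29373506, -0.18383186,  1.81881954])}
brush [(0.78, [191.1, 275.2]), (0.76, [241.1, 249.7])]
brush_grip [(0.86, [286.0, 379.0]), (0.75, [208.9, 254.8]), (0.61, [209.5, 262.1]), (0.27, [183.2, 215.7])]
sleeve_mouth []
board_centre []
basket [(0.69, [250.3, 238.6])]
top {'fov_y': 43.23316407777382, 'cx': 316.0230529884835, 'cy': 238.11685972464784, 'k1': 0.06561681249253563, 'R': array([[-0.02045498, -0.99950742, -0.02380162],
       [-0.97997233,  0.02476044, -0.19758834],
       [ 0.19808035,  0.01928327, -0.97999609]]), 't': array([0.02638279, 0.45229672, 1.59757199])}
brush [(0.83, [337.3, 228.5]), (0.74, [271.9, 423.9]), (0.58, [203.5, 377.9])]
brush_grip [(0.93, [242.9, 408.5]), (0.92, [271.8, 240.8]), (0.7, [198.9, 384.8])]
sleeve_mouth [(0.9, [195.4, 380.3])]
bo
[... 158 characters left out ...]
930e-05,
        1.32070845e+00, -6.66036451e-02]), 'joint_velocities': array([-0.00019946, -0.00060302, -0.00070135, -0.00040646, -0.00088929,
       -0.0009237 ]), 'effort': array([ 7.36956354e-04, -5.31482899e+01, -3.52818775e+01,  7.08724069e-02,
        2.13404145e-02, -4.55424788e-05]), 'ee_pos': array([ 0.17654944, -0.52086851,  0.20544209]), 'orientation': array([[ 9.47076396e-01,  3.21008254e-01,  6.78429538e-06],
       [ 3.21008254e-01, -9.47076396e-01,  3.16966317e-05],
       [ 1.66001264e-05, -2.78413169e-05, -9.99999999e-01]]), 'force': array([ 0.13530117, -0.44052116, -1.40671438]), 'moment': array([ 0.01330916, -0.03291471, -0.0162878 ]), 'gripper_width': 0.0936670120435062}
```

View pics/scene0.png

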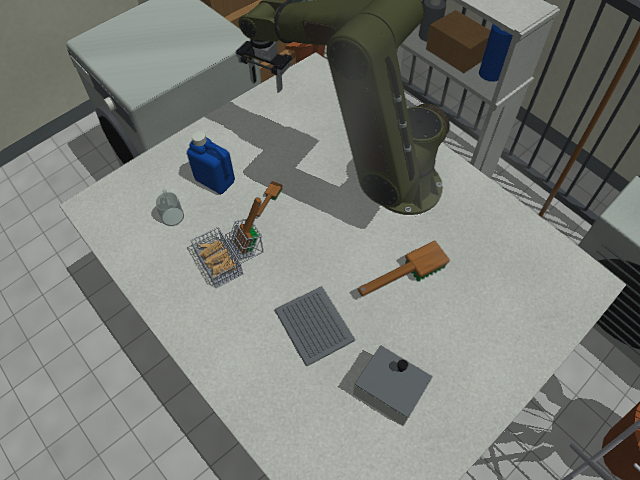

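View pics/top0.png

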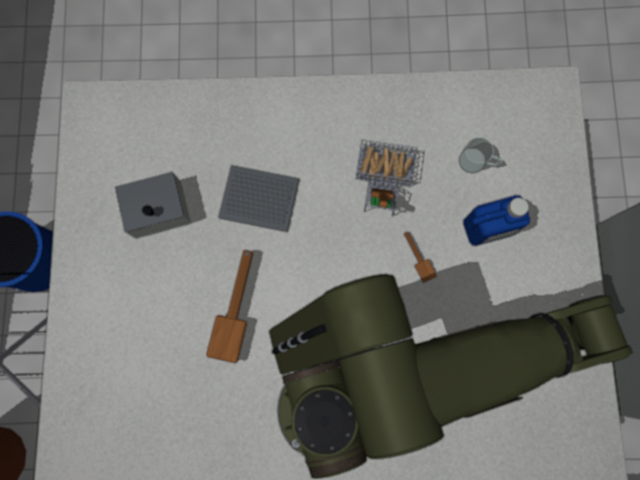

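Candidates: large brush lying at top (235,310) / scene (405,270), small brush at top (420,257) / scene (270,195), and the one in the sleeve at top (382,198) / scene (250,220). The job needs the one in the sleeve. I'll check it in a close crop and measure it.

```bash
cat >> h.py <<'E'
def cloud(n,d):
    c=optics.camera_info(n); f=240/np.tan(np.radians(c["fov_y"]/2))
    K=np.array([[f,0,c["cx"]],[0,f,c["cy"]],[0,0,1]])
    v,u=np.mgrid[0:480,0:640].astype(np.float64)
    p=cv2.undistortPoints(np.stack([u.ravel(),v.ravel()],1)[:,None],K,np.array([c["k1"],0,0,0,0.]))[:,0].reshape(480,640,2)
    P=np.dstack([p[...,0]*d,p[...,1]*d,d])
    return (P-c["t"])@c["R"]
def proj(n,X):
    c=optics.camera_info(n); f=240/np.tan(np.radians(c["fov_y"]/2))
    K=np.array([[f,0,c["cx"]],[0,f,c["cy"]],[0,0,1]])
    return cv2.projectPoints(np.atleast_2d(X).astype(float),cv2.Rodrigues(c["R"])[0],c["t"],K,np.array([c["k1"],0,0,0,0.]))[0][:,0]
E
python3 - <<'E'
from h import *
for n,(r0,r1,c0,c1) in dict(scene=(170,300,180,310),top=(120,290,340,450)).items():
    z=np.load(f"{n}0.npz"); im,d=z["im"],z["d"]; P=cloud(n,d)
    cv2.imwrite(f"pics/{n}0c.png",cv2.resize(im[r0:r1,c0:c1,::-1],None,fx=4.5 if n=="scene" else 3.5,fy=4.5 if n=="scene" else 3.5,interpolation=cv2.INTER_CUBIC))
    hsv=cv2.cvtColor(im,cv2.COLOR_RGB2HSV)
    m=(hsv[...,0]<20)&(hsv[...,1]>120)
    nn,l,s,_=cv2.connectedComponentsWithStats(m.astype(np.uint8))
    for i in range(1,nn):
        if s[i,4]>25 and (d[l==i]>0).any():
            q=P[(l==i)&(d>0)]; print(n,s[i],np.round(q.min(0),3),np.round(q.max(0),3))
    for u,v in ((256.7,200.5),(380,195)):
        if n=="top": print(P[int(v),int(u)])
    # washboard dark gray rect
E
```

```text
scene [202   0  60  27 685] [-0.404 -1.405 -0.139] [-0.109 -1.274  0.041]
scene [ 426   10   64   63 1828] [-0.704 -0.4    0.07 ] [-0.527 -0.19   0.2  ]
scene [553  28  87 167 943] [-0.708  0.292 -0.356] [-0.676  0.314  0.508]
scene [277  40  48  25 591] [-0.731 -1.297 -0.536] [ 0.188 -0.289  0.503]
scene [259  60  15   7  41] [-0.378 -1.289 -0.446] [-0.315 -1.239 -0.396]
scene [260  66  15  16 113] [-0.382 -1.264 -0.513] [-0.289 -1.229 -0.413]
scene [240 181  42  57 534] [ 0.331 -0.302 -0.004] [ 0.565 -0.132  0.216]
scene [539 208   8   9  29] [-0.7    0.295 -0.52 ] [-0.679  0.312 -0.451]
scene [ 358  241   91   55 1410] [0.126 0.19  0.034] [0.426 0.309 0.064]
scene [213 249  15  13  33] [ 0.618 -0.198  0.022] [ 0.67  -0.163  0.056]
scene [602 402  38  46 489] [-0.229  1.088 -0.745] [-0.115  1.153 -0.382]
scene [ 603  428   37   52 1187] [-0.113  1.131 -0.76 ] [-0.043  1.32  -0.38 ]
top [372 189  21  18 217] [ 0.495 -0.191  0.046] [ 0.586 -0.136  0.218]
top [406 234  30  48 369] [ 0.332 -0.301  0.016] [ 0.463 -0.23   0.037]
top [ 207  252   45  110 1858] [0.132 0.191 0.04 ] [0.418 0.306 0.065]
top [   0  428   25   52 1086] [-0.265  1.099 -0.745] [-0.081  1.206 -0.501]
[0.57311646 0.18312194 0.0115913 ]
[ 0.54608156 -0.15428627  0.12878974]
```

View pics/scene0c.png

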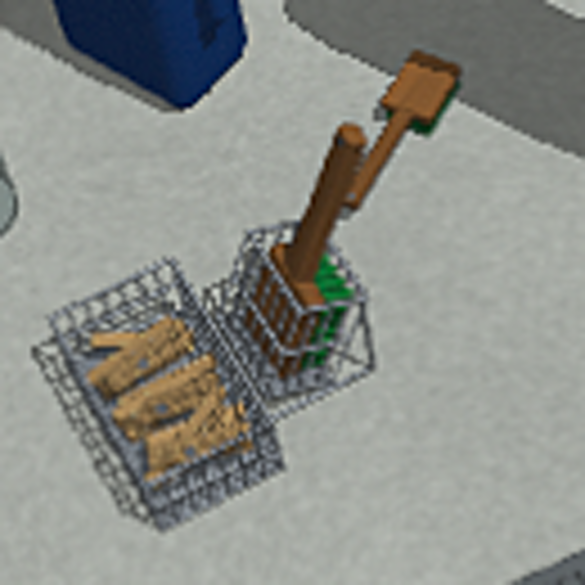

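View pics/top0c.png

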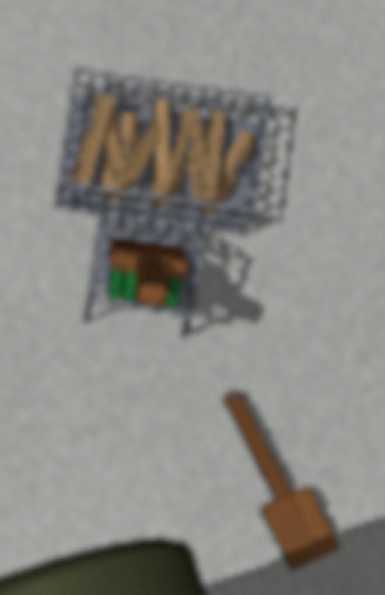

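The crop confirms it: the sleeve brush is upright with green bristles on the robot side, and its size lies between the 0.3 m and 0.15 m ones. Next I fit the poses.

```bash
python3 - <<'E'
from h import *
from scipy.optimize import least_squares
pts=[]
for n,(c0,r0,c1,r1) in dict(scene=(225,180,275,255),top=(368,185,398,212)).items():
    z=np.load(f"{n}0.npz"); im,d=z["im"],z["d"]; P=cloud(n,d); hsv=cv2.cvtColor(im,cv2.COLOR_RGB2HSV)
    m=(hsv[...,0]<20)&(hsv[...,1]>110)&(P[...,2]>.115)&(P[...,2]<.23)&(d>0); m[:r0]=0;m[r1:]=0;m[:,:c0]=0;m[:,c1:]=0
    q=P[m]; print(n,len(q),q.mean(0)); pts.append(q)
    if n=="top":
        g=(P[...,2]>.035)&(P[...,2]<.09)&(P[...,0]>.57)&(P[...,0]<.75)&(P[...,1]<-.05)&(P[...,1]>-.27)
        r=cv2.minAreaRect(P[g][:,:2].astype(np.float32)*1000); print("tray",r)
        vals=(P[...,2]>.008)&(P[...,2]<.025)&(abs(P[...,0]-.57)<.16)&(abs(P[...,1]-.18)<.12)&(hsv[...,2]<130)
        q2=P[vals]; r=cv2.minAreaRect(q2[:,:2].astype(np.float32)*1000); print("board",r,q2.mean(0),(q2.min(0)+q2.max(0))/2)
def sdf(q,lo,hi):
    c=(lo+hi)/2;h=(hi-lo)/2;a=np.abs(q-c)-h
    return np.linalg.norm(np.maximum(a,0),axis=1)+np.minimum(a.max(1),0)
H=(np.array([-.17,-.01,.022]),np.array([-.04,.01,.038])); B=(np.array([-.04,-.03,.022]),np.array([.04,.03,.038]))
def fr(yaw,t):
    c,s=np.cos(t),np.sin(t); X=np.array([s,0,-c]);Z=np.array([c,0,s]);R=np.stack([X,np.cross(Z,X),Z],1)
    cy,sy=np.cos(yaw),np.sin(yaw); return np.array([[cy,-sy,0],[sy,cy,0],[0,0,1]])@R
def res(p,A,free):
    R=fr(p[3],p[4] if free else np.radians(25)); q=(A-p[:3])@R
    return np.minimum(sdf(q,*H),sdf(q,*B))*1000
for nm,A in (("scene",pts[0]),("top",pts[1]),("both",np.vstack(pts))):
  for free in (0,1):
    s=least_squares(res,[.56,-.16,.07,-.2,.436],args=(A,free),loss="soft_l1",x_scale=[.01,.01,.01,.1,.1])
    R=fr(s.x[3],s.x[4] if free else np.radians(25))
    print(nm,free,np.round(s.x,4),"cost",s.cost/len(A),"grip",np.round(s.x[:3]+R@[-.125,0,.03],4),"end",np.round(s.x[:3]+R@[-.17,0,.03],4),"toe z",(s.x[:3]+R@[.04,0,0.0])[2])
E
```

```text
scene 210 [ 0.52343886 -0.15244827  0.16771131]
top 90 [ 0.51732051 -0.1555949   0.18387584]
tray ((639.6859130859375, -178.10342407226562), (156.67225646972656, 150.93209838867188), 79.19349670410156)
board ((541.0181274414062, 184.99391174316406), (202.04112243652344, 241.98046875), 77.05622100830078) [0.57798144 0.17667232 0.01397167] [0.5470717  0.17703665 0.01639348]
scene 0 [ 0.5308 -0.158   0.0667 -0.1558  0.436 ] cost 1.0035258961419022 grip [ 0.5054 -0.154   0.1927] end [ 0.4867 -0.151   0.2335] toe z 0.030461793499690498
scene 1 [ 0.5417 -0.1544  0.0792  0.0314  0.4501] cost 2.061341629850434 grip [ 0.5144 -0.1553  0.2048] end [ 0.4948 -0.1559  0.2453] toe z 0.043170946003823034
top 0 [ 0.5337 -0.157   0.0657 -0.2233  0.436 ] cost 1.2841226586228152 grip [ 0.5087 -0.1513  0.1917] end [ 0.4901 -0.1471  0.2325] toe z 0.02947484783885511
top 1 [ 0.5432 -0.1584  0.0905 -0.2549  0.5049] cost 1.8892410520156195 grip [ 0.5101 -0.1498  0.2144] end [ 0.489  -0.1443  0.2538] toe z 0.05551333904231238
both 0 [ 0.5322 -0.158   0.0656 -0.1372  0.436 ] cost 1.170377034233608 grip [ 0.5068 -0.1545  0.1916] end [ 0.488  -0.1519  0.2323] toe z 0.029332915967789197
both 1 [ 0.543  -0.1544  0.081  -0.0996  0.4661] cost 2.269944437882396 grip [ 0.5138 -0.1515  0.2062] end [ 0.4936 -0.1495  0.2464] toe z 0.04529566004597258
```

```bash
python3 - <<'E'
from h import *
from scipy.optimize import least_squares
exec(open('/dev/stdin').read()) if 0 else None
def sdf(q,lo,hi):
    c=(lo+hi)/2;h=(hi-lo)/2;a=np.abs(q-c)-h
    return np.linalg.norm(np.maximum(a,0),axis=1)+np.minimum(a.max(1),0)
H=(np.array([-.17,-.01,.022]),np.array([-.04,.01,.038])); B=(np.array([-.04,-.03,.022]),np.array([.04,.03,.038]))
def fr(yaw,t):
    c,s=np.cos(t),np.sin(t); X=np.array([s,0,-c]);Z=np.array([c,0,s]);R=np.stack([X,np.cross(Z,X),Z],1)
    cy,sy=np.cos(yaw),np.sin(yaw); return np.array([[cy,-sy,0],[sy,cy,0],[0,0,1]])@R
pts=[];ov={}
for n,(c0,r0,c1,r1) in dict(scene=(225,180,275,255),top=(368,185,398,212)).items():
    z=np.load(f"{n}0.npz"); im,d=z["im"],z["d"]; P=cloud(n,d); hsv=cv2.cvtColor(im,cv2.COLOR_RGB2HSV); ov[n]=im.copy()
    m=((hsv[...,0]<20)&(hsv[...,1]>110)).astype(np.uint8)
    m=(P[...,2]>.06)&(P[...,2]<.23)&(d>0)&(m>0); m[:r0]=0;m[r1:]=0;m[:,:c0]=0;m[:,c1:]=0
    pts.append(P[m])
A=np.vstack(pts); print(A[:,2].max())
def pose(p,zg):
    R=fr(p[2],np.radians(25)); o=np.array([p[0],p[1],zg])-R@[-.125,0,.03]; return R,o
def res(p,zg):
    R,o=pose(p,zg); q=(A-o)@R; return np.minimum(sdf(q,*H),sdf(q,*B))*1000
for zg in (.170,.175,.18,.19):
    s=least_squares(res,[.51,-.155,-.19],args=(zg,),loss="soft_l1",x_scale=[.01,.01,.1]); print(zg,np.round(s.x,4),s.cost/len(A))
    if zg==.175: best=s.x
R,o=pose([best[0],best[1],-.19],.175)
for n,box in (("scene",(170,300,180,310)),("top",(150,250,330,430))):
    k=8; r0,r1,c0,c1=box; k=550/(r1-r0); im=cv2.resize(ov[n][r0:r1,c0:c1,::-1],None,fx=k,fy=k)
    for bx in (H,B,(np.array([-.04,-.03,0]),np.array([.04,.03,.022]))):
        C=np.array([[bx[i][0],bx[j][1],bx[l][2]] for i in(0,1) for j in (0,1) for l in (0,1)])
        p=(proj(n,C@R.T+o)-[c0,r0]+.5)*k
        for a in range(8):
            for b in (1,2,4):
                if not a&b: cv2.line(im,tuple(int(v) for v in p[a]),tuple(int(v) for v in p[a|b]),(0,255,255),1)
    cv2.imwrite(f"pics/ov_{n}.png",im)
# ray of board pixel to z=.016
c=optics.camera_info("top");f=240/np.tan(np.radians(c["fov_y"]/2));K=np.array([[f,0,c["cx"]],[0,f,c["cy"]],[0,0,1]])
for u,v,z in ((256.7,200.5,.016),(384.8,198.9,.175),(380.3,195.4,.097)):
    a=cv2.undistortPoints(np.array([[[u,v]]]),K,np.array([c["k1"],0,0,0,0.]))[0,0]; r=c["R"].T@np.array([*a,1]); C=-c["R"].T@c["t"]; print(C+r*(z-C[2])/r[2])
E
```

```text
0.21794827313145548
0.17 [ 0.517  -0.1558 -0.1627] 0.9971822646266062
0.175 [ 0.5147 -0.1554 -0.1606] 1.306984725040868
0.18 [ 0.5121 -0.1551 -0.1346] 1.4555790036393776
0.19 [ 0.5074 -0.1545 -0.1272] 1.5042833764714638
[0.57042288 0.18062794 0.016     ]
[ 0.52292139 -0.16171392  0.175     ]
[ 0.55368087 -0.15792173  0.097     ]
```

View pics/ov_scene.png

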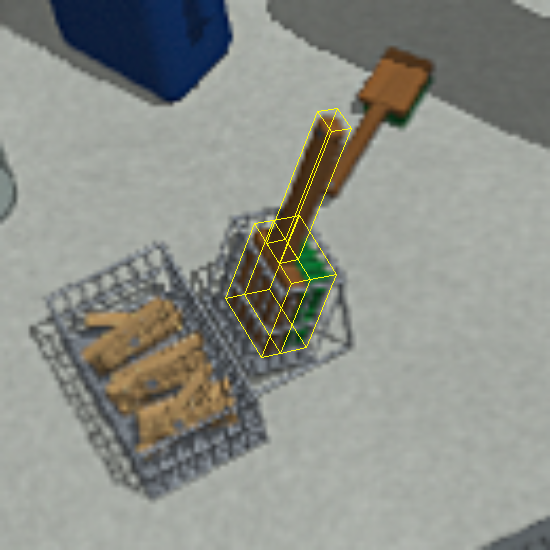

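View pics/ov_top.png

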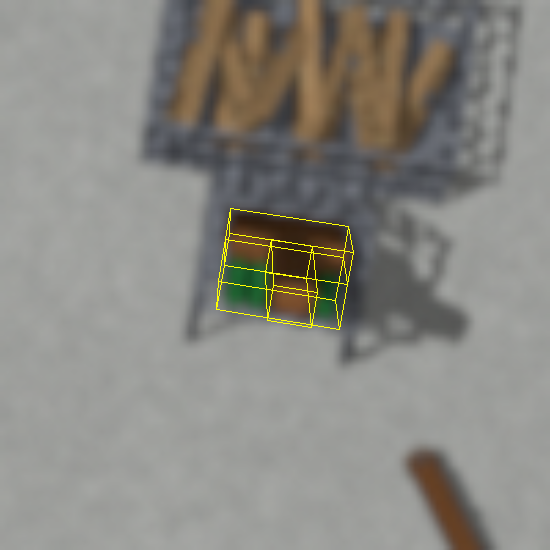

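```bash
cat >> h.py <<'E'
from scipy.spatial.transform import Rotation as Ro
def brushR(yaw,t=np.radians(25)):
    c,s=np.cos(t),np.sin(t); X=np.array([s,0,-c]);Z=np.array([c,0,s]);R=np.stack([X,np.cross(Z,X),Z],1)
    return Ro.from_euler('z',yaw).as_matrix()@R
def toolR(yaw,d): # tool z tilted d toward robot in plane of azimuth yaw; tool y = -(plane normal)
    b=np.array([np.cos(yaw),np.sin(yaw),0]); y=-np.array([-b[1],b[0],0]); z=-np.sin(d)*b+np.array([0,0,-np.cos(d)])
    return np.stack([np.cross(y,z),y,z],1)
def inc(R0,p0,R,p): 
    return np.r_[R0.T@(np.asarray(p)-p0), Ro.from_matrix(R0.T@R).as_rotvec()]
E
python3 - <<'E'
from h import *
z=np.load("top0.npz"); P=cloud("top",z["d"]); im=z["im"].astype(int)
m=(im[...,2]>im[...,0]+40)&(P[...,2]>.02)&(P[...,2]<.3)&(P[...,0]>.2)
print("jug",P[m].min(0),P[m].max(0))
s=arm.get_state(); p0,R0=s["ee_pos"],s["orientation"]
g=np.array([.518,-.157,.171]); R=toolR(-.175,np.radians(30))
T=g+.019*R[:,2]; S=T-.11*R[:,2]
print("grasp",T,"stand",S,R[:,0])
print("up",inc(R0,p0,R0,p0+[0,0,.2]).round(4)); print("over",inc(R0,p0,R,[S[0],S[1],.4]).round(4)); print("stand",inc(R0,p0,R,S).round(4))
E
```

```text
jug [ 0.42480236 -0.52252711  0.02726047] [ 0.52697234 -0.37107724  0.20974286]
grasp [ 0.5086451  -0.15534597  0.15454552] stand [ 0.56280506 -0.16492192  0.24980831] [ 0.8527982  -0.15078207 -0.5       ]
up [ 0.  -0.  -0.2  0.   0.   0. ]
over [ 0.4801 -0.2131 -0.1945  0.1313 -0.5125  0.4902]
stand [ 0.4801 -0.2131 -0.0444  0.1313 -0.5125  0.4902]
```

Call:
servo_tool(series=[[[0,0,-0.06,0,0,0],[0,0,-0.12,0,0,0],[0,0,-0.18,0,0,0],[0.03,-0.013,-0.195,0.01,-0.035,0.03],[0.08,-0.035,-0.195,0.02,-0.085,0.08],[0.13,-0.058,-0.195,0.035,-0.14,0.13],[0.18,-0.08,-0.195,0.05,-0.19,0.18],[0.23,-0.102,-0.195,0.063,-0.245,0.235]]], claw=1)

```text
time: 1.6
ee_pos: [0.3627, -0.349, 0.4007]
orientation: [[0.964, 0.084, -0.251], [0.09, -0.996, 0.01], [-0.249, -0.032, -0.968]]
force: [0.2, 0.4, 0.2]
gripper_width: 0.0938
```

```bash
cat > st.py <<'E'
from h import *
s=arm.get_state(); p0,R0=s["ee_pos"],s["orientation"]
print(s["time"],s["joints"].round(3),p0.round(4),s["force"].round(1),round(s["gripper_width"],4))
g=np.array([.518,-.157,.171]); R=toolR(-.175,np.radians(30))
T=g+.019*R[:,2]; S=T-.11*R[:,2]
for n,x in (("over",[S[0],S[1],.4]),("stand",S),("grasp",T)): print(n,inc(R0,p0,R,x).round(4))
E
python3 st.py
```

```text
1.6 [-0.751  0.254  1.157 -0.175  1.92   0.687] [ 0.3627 -0.349   0.4007] [0.2 0.4 0.2] 0.0938
over [ 0.2097 -0.1664 -0.0476  0.0685 -0.266   0.2531]
stand [ 0.2471 -0.1616  0.0978  0.0685 -0.266   0.2531]
grasp [ 0.2195 -0.1726  0.2036  0.0685 -0.266   0.2531]
```

Call:
servo_tool(series=[[[0.042,-0.033,-0.01,0.014,-0.053,0.05],[0.084,-0.066,-0.019,0.027,-0.106,0.1],[0.126,-0.1,-0.029,0.041,-0.16,0.152],[0.168,-0.133,-0.038,0.055,-0.213,0.202],[0.21,-0.166,-0.048,0.0685,-0.266,0.253],[0.222,-0.165,0,0.0685,-0.266,0.253],[0.235,-0.163,0.049,0.0685,-0.266,0.253],[0.247,-0.162,0.098,0.0685,-0.266,0.253]]])

```text
time: 2.6
ee_pos: [0.5614, -0.1652, 0.2478]
orientation: [[0.854, -0.172, -0.492], [-0.148, -0.985, 0.087], [-0.499, -0.001, -0.866]]
force: [0.3, -0.6, 0.0]
gripper_width: 0.0939
```

```bash
cat > look.py <<'E'
from h import *
import sys
tag=sys.argv[1]
for n in ("scene","top"):
    im,d=optics.grab_frame(n); np.savez(f"{n}{tag}.npz",im=im,d=d)
    c=proj(n,arm.get_state()["ee_pos"])[0].astype(int); r0=max(0,min(360,c[1]-75)); c0=max(0,min(480,c[0]-75))
    cv2.imwrite(f"pics/{n}{tag}.png",cv2.resize(im[r0:r0+150,c0:c0+150,::-1],None,fx=3.9,fy=3.9,interpolation=cv2.INTER_CUBIC)); print(n,c0,r0)
E
python3 look.py 1; python3 st.py
```

```text
scene 161 126
top 313 101
2.7 [-0.316  0.705  0.922 -0.079  2.04   1.41 ] [ 0.5601 -0.1649  0.2449] [-1.1 -1.  -0.3] 0.0938
over [-0.0763 -0.0009 -0.135  -0.0013  0.0078  0.0031]
stand [-0.0002 -0.0005 -0.0056 -0.0013  0.0078  0.0031]
grasp [ 0.0006 -0.0003  0.1044 -0.0013  0.0078  0.0031]
```

View pics/scene1.png

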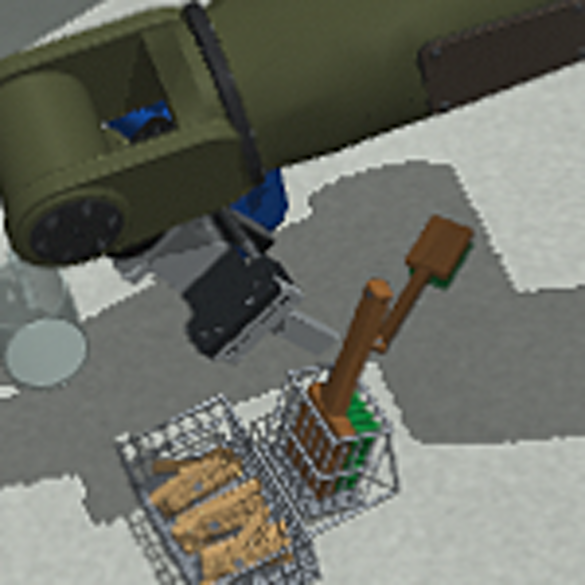

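View pics/top1.png

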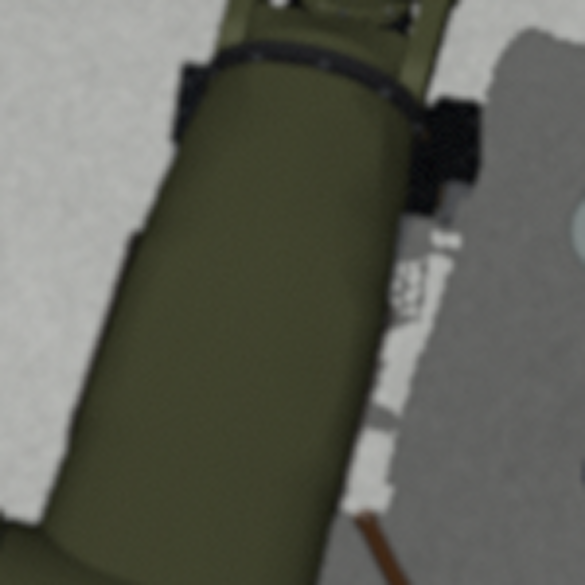

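The scene crop shows the open gripper beside the handle, finger at (310,335), ready to straddle it. The top view is blocked by the forearm. Advancing now.

Call:
servo_tool(series=[[[0,0,0.025,0,0,0],[0,0,0.05,0,0.004,0.001],[0,0,0.075,-0.001,0.008,0.003],[0,0,0.095,-0.001,0.008,0.003],[0,0,0.104,-0.001,0.008,0.003],[0,0,0.104,-0.001,0.008,0.003]]])

```text
time: 3.45
ee_pos: [0.5108, -0.1566, 0.1608]
orientation: [[0.858, -0.174, -0.484], [-0.152, -0.985, 0.085], [-0.491, 0.001, -0.871]]
force: [0.3, 0.3, 0.5]
gripper_width: 0.0941
```

```bash
python3 look.py 2; python3 st.py
```

```text
scene 180 135
top 307 129
3.55 [-0.328  0.626  1.237 -0.077  1.785  1.422] [ 0.5111 -0.1566  0.1609] [ 0.4 -0.7 -0.1] 0.0936
over [-0.0716 -0.0005 -0.2341  0.001  -0.011  -0.0008]
stand [ 0.002  -0.0007 -0.1032  0.001  -0.011  -0.0008]
grasp [ 0.0008 -0.0008  0.0068  0.001  -0.011  -0.0008]
```

View pics/scene2.png

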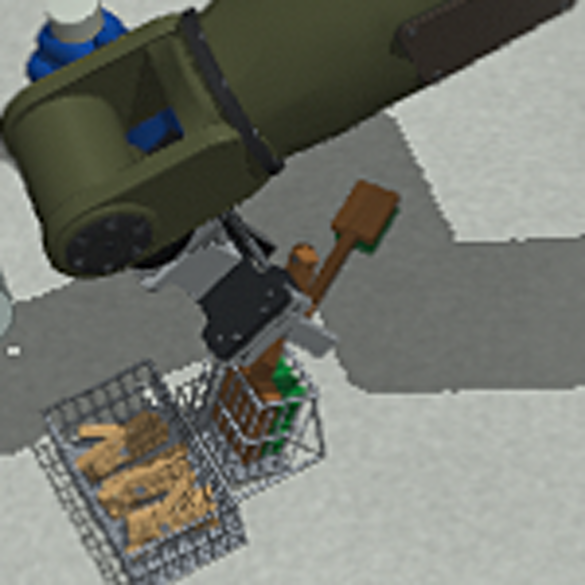

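The handle lies between the fingers at (300,300), and they need about 7 mm more depth. Then close.

Call:
servo_tool(series=[[[0,0,0.004,0,0,0],[0.001,0,0.007,0,-0.01,0],[0.001,0,0.007,0,-0.01,0]]])

```text
time: 3.92
ee_pos: [0.5078, -0.1559, 0.1527]
orientation: [[0.852, -0.174, -0.494], [-0.151, -0.985, 0.087], [-0.501, 0.001, -0.865]]
force: [0.7, 0.3, 0.2]
gripper_width: 0.0941
```

Call:
servo_tool(series=[[[0,0,0,0,0,0],[0,0,0,0,0,0],[0,0,0,0,0,0],[0,0,0,0,0,0],[0,0,0,0,0,0],[0,0,0,0,0,0]]], claw=-1, squeeze=50)

```text
time: 4.68
ee_pos: [0.5078, -0.1559, 0.1531]
orientation: [[0.852, -0.174, -0.493], [-0.151, -0.985, 0.086], [-0.501, 0.001, -0.866]]
force: [1.0, 0.9, -0.4]
gripper_width: 0.0375
```

```bash
python3 look.py 3; python3 st.py; python3 -c "
from h import *
s=arm.get_state();R0=s['orientation'];e=-brushR(-.175)[:,0]
print('slope in tool',(R0.T@e).round(4))"
```

```text
scene 181 137
top 307 131
4.775 [-0.328  0.634  1.247 -0.079  1.779  1.423] [ 0.5079 -0.1559  0.1531] [-0.1  0.6  0.7] 0.0294
over [-0.0754 -0.0005 -0.2416  0.0008  0.0006 -0.0007]
stand [-0.0002 -0.0006 -0.1116  0.0008  0.0006 -0.0007]
grasp [-0.0001 -0.0007 -0.0016  0.0008  0.0006 -0.0007]
slope in tool [-0.8195  0.001  -0.5731]
```

View pics/scene3.png

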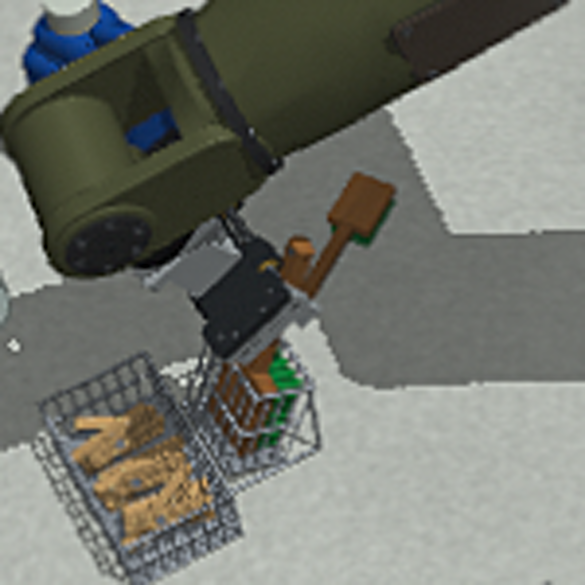

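Still closing, so I'll wait a little longer.

Call:
servo_tool(series=[[[0,0,0,0,0,0],[0,0,0,0,0,0],[0,0,0,0,0,0],[0,0,0,0,0,0]]])

```text
time: 5.28
ee_pos: [0.5078, -0.1559, 0.1531]
orientation: [[0.852, -0.174, -0.493], [-0.151, -0.985, 0.086], [-0.501, 0.001, -0.866]]
force: [0.7, 0.6, 0.3]
gripper_width: 0.0196
```

Call:
servo_tool(series=[[[-0.004,0,-0.003,0,0,0],[-0.012,0,-0.009,0,0,0],[-0.025,0,-0.017,0,0,0],[-0.025,0,-0.017,0,0,0]]])

```text
time: 5.78
ee_pos: [0.4949, -0.1537, 0.182]
orientation: [[0.853, -0.174, -0.491], [-0.152, -0.985, 0.086], [-0.499, 0.001, -0.867]]
force: [0.6, 0.9, -1.7]
gripper_width: 0.0196
```

```bash
python3 look.py 4; python3 st.py; python3 -c "
from h import *
s=arm.get_state();R0=s['orientation'];e=-brushR(-.175)[:,0]
print('slope in tool',(R0.T@e).round(4),s['moment'].round(2))"
```

```text
scene 184 129
top 307 134
5.875 [-0.331  0.579  1.268 -0.081  1.812  1.417] [ 0.4949 -0.1536  0.1806] [-0.2 -0.4 -0.4] 0.0195
over [-5.010e-02 -5.000e-04 -2.244e-01  9.000e-04  1.000e-04 -8.000e-04]
stand [ 0.025  -0.0007 -0.0944  0.0009  0.0001 -0.0008]
grasp [ 0.025  -0.0007  0.0156  0.0009  0.0001 -0.0008]
slope in tool [-0.8192  0.0011 -0.5735] [-0.   -0.46  0.02]
```

View pics/scene4.png

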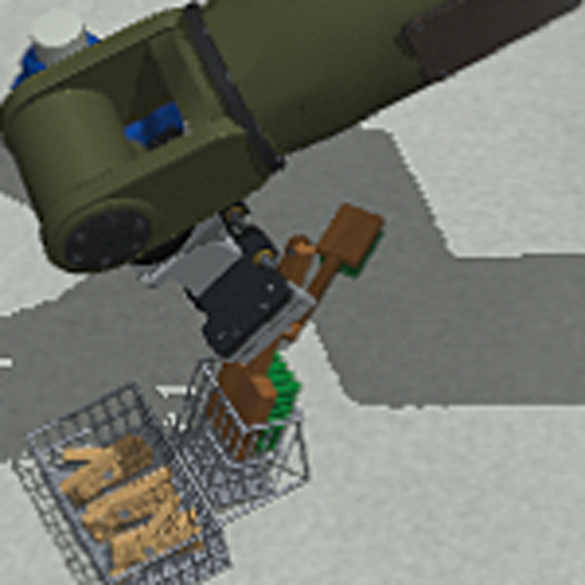

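Gripped at 19.6 mm, and the brush is rising with the gripper at almost no force. Continue drawing.

Call:
servo_tool(series=[[[-0.013,0,-0.009,0,0,0],[-0.028,0,-0.02,0,0,0],[-0.044,0,-0.031,0,0,0],[-0.06,0,-0.042,0,0,0],[-0.076,0,-0.053,0,0,0],[-0.09,0,-0.063,0,0,0],[-0.09,0,-0.063,0,0,0]]])

```text
time: 6.75
ee_pos: [0.4492, -0.1454, 0.2812]
orientation: [[0.853, -0.174, -0.491], [-0.152, -0.985, 0.086], [-0.499, 0.001, -0.867]]
force: [0.1, 0.7, -0.5]
gripper_width: 0.0194
```

```bash
python3 look.py 5; python3 st.py
```

```text
scene 195 101
top 308 143
6.85 [-0.342  0.404  1.294 -0.091  1.961  1.392] [ 0.4492 -0.1454  0.2796] [-0.4  0.8 -0.9] 0.0198
over [ 0.0394 -0.0005 -0.1619  0.0007  0.0011 -0.0006]
stand [ 0.1146 -0.0006 -0.032   0.0007  0.0011 -0.0006]
grasp [ 0.1148 -0.0007  0.078   0.0007  0.0011 -0.0006]
```

View pics/scene5.png

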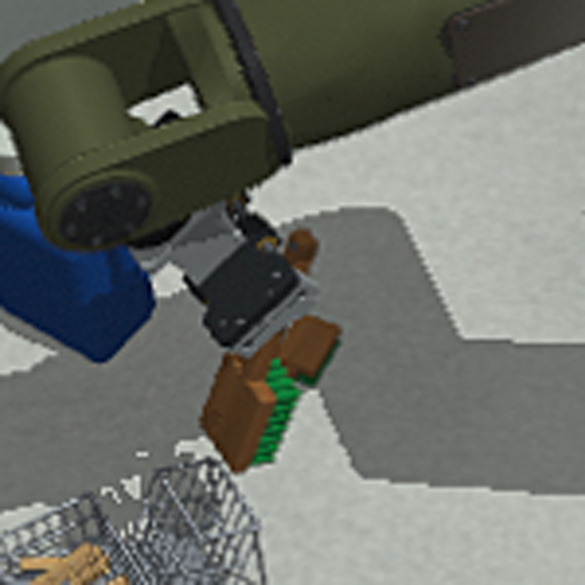

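The brush is out of the sleeve: toe at (240,470), rim at (200,465). Now compute the carry.

```bash
cat > fin.py <<'E'
from h import *
s=arm.get_state(); p0,R0=s["ee_pos"],s["orientation"]
Tg=np.array([.5079,-.1559,.1531]); Rg=toolR(-.175,np.radians(30)); Rb=brushR(-.175); ob=np.array([.518,-.157,.171])-Rb@[-.125,0,.03]
rel=Rg.T@Rb; orel=Rg.T@(ob-Tg)
yaw=.22; b=np.array([np.cos(yaw),np.sin(yaw),0]); RB=np.stack([b,[-b[1],b[0],0],[0,0,1.]],1)
RT=RB@rel.T
def tp(o): return np.asarray(o)-RT@orel
F=tp([.5704,.1806,.116]); print(s["time"],p0.round(4),s["joints"].round(3),"final",F.round(4),"brush o",(p0+R0@orel).round(4),"bx",(R0@rel)[:,0].round(3))
for n,x in (("up",None),("hi",F+[0,0,.2]),("mid",F+[0,0,.06]),("final",F)):
    print(n,inc(R0,p0,R0 if x is None else RT,p0+[0,0,.12] if x is None else x).round(4))
E
python3 fin.py
```

```text
6.85 [ 0.4492 -0.1454  0.2796] [-0.342  0.404  1.294 -0.091  1.961  1.392] final [0.4602 0.1553 0.1292] brush o [ 0.4844 -0.1511  0.1715] bx [ 0.415 -0.074 -0.907]
up [-6.010e-02  1.000e-04 -1.039e-01  0.000e+00  0.000e+00  0.000e+00]
hi [-0.061  -0.298  -0.0224  0.0189  1.1202 -0.4166]
mid [ 0.0091 -0.2981  0.0988  0.0189  1.1202 -0.4166]
final [ 0.0392 -0.2981  0.1507  0.0189  1.1202 -0.4166]
```

Call:
servo_tool(series=[[[-0.01,0,-0.017,0,0,0],[-0.03,0,-0.052,0,0,0],[-0.05,0,-0.087,0,0,0],[-0.06,-0.015,-0.104,0,0.05,-0.02],[-0.06,-0.045,-0.1,0.002,0.14,-0.05],[-0.06,-0.075,-0.09,0.004,0.24,-0.09],[-0.06,-0.105,-0.08,0.006,0.34,-0.125],[-0.06,-0.135,-0.07,0.008,0.45,-0.165]]])

```text
time: 7.85
ee_pos: [0.4561, -0.0075, 0.3693]
orientation: [[0.998, -0.019, -0.064], [-0.015, -0.998, 0.057], [-0.065, -0.056, -0.996]]
force: [1.1, -0.1, -1.2]
gripper_width: 0.0191
```

```bash
python3 fin.py
```

```text
7.85 [ 0.4561 -0.0075  0.3693] [-0.126  0.055  1.438  0.049  1.719  1.468] final [0.4602 0.1553 0.1292] brush o [ 0.5361 -0.0038  0.2884] bx [ 0.781  0.02  -0.625]
up [-0.0078 -0.0067 -0.1196  0.      0.      0.    ]
hi [ 0.0042 -0.1603  0.049   0.011   0.6656 -0.2498]
mid [ 0.0133 -0.1525  0.1885  0.011   0.6656 -0.2498]
final [ 0.0172 -0.1491  0.2482  0.011   0.6656 -0.2498]
```

Call:
servo_tool(series=[[[0,-0.025,0.007,0.002,0.1,-0.037],[0.001,-0.05,0.015,0.003,0.2,-0.075],[0.002,-0.075,0.022,0.005,0.3,-0.112],[0.003,-0.1,0.03,0.007,0.4,-0.15],[0.003,-0.125,0.038,0.009,0.5,-0.188],[0.004,-0.145,0.045,0.01,0.59,-0.222],[0.004,-0.16,0.049,0.011,0.666,-0.25],[0.004,-0.16,0.049,0.011,0.666,-0.25]]])

```text
time: 8.85
ee_pos: [0.4588, 0.1541, 0.3289]
orientation: [[0.802, 0.219, 0.556], [0.18, -0.976, 0.125], [0.57, -0.001, -0.822]]
force: [0.2, 0.5, -0.3]
gripper_width: 0.0196
```

```bash
python3 look.py 6; python3 fin.py
```

```text
scene 267 160
top 177 136
8.95 [0.4599 0.1532 0.3299] [ 0.258 -0.269  1.923 -0.029  0.883  1.622] final [0.4602 0.1553 0.1292] brush o [0.57   0.1783 0.3161] bx [ 0.976  0.217 -0.005]
up [ 0.0683 -0.     -0.0986  0.      0.      0.    ]
hi [ 0.0003 -0.002   0.001   0.0004  0.005  -0.0012]
mid [-0.0795 -0.0019  0.1161  0.0004  0.005  -0.0012]
final [-0.1136 -0.0019  0.1654  0.0004  0.005  -0.0012]
```

View pics/scene6.png

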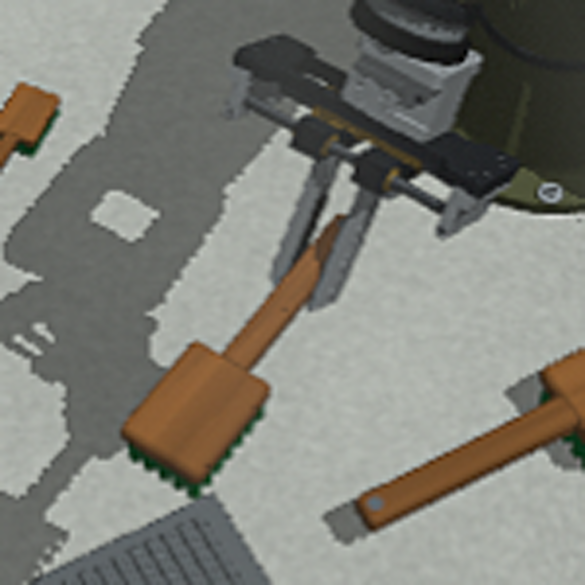

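View pics/top6.png

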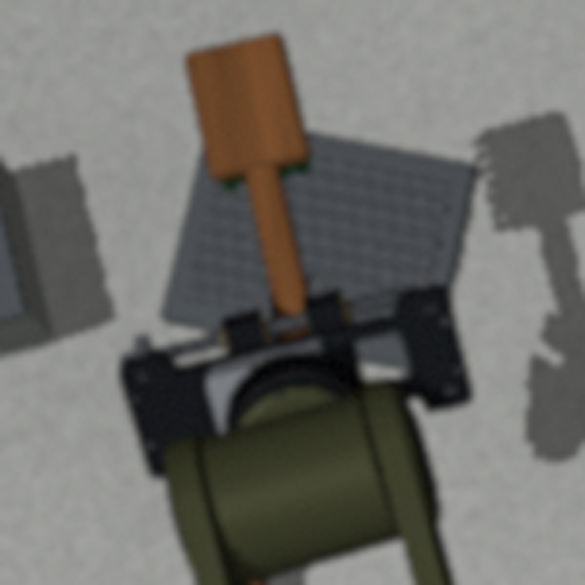

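The brush is held nearly level, bristles down, above the board: head at scene crop (195,410) and top crop (250,105). Now I measure its real tilt in the hand with depth.

```bash
cat > bfit.py <<'E'
from h import *
from scipy.optimize import least_squares
import sys
tag,zmin=sys.argv[1],float(sys.argv[2])
exec(open("fin.py").read())
def sdf(q,lo,hi):
    c=(lo+hi)/2;h=(hi-lo)/2;a=np.abs(q-c)-h
    return np.linalg.norm(np.maximum(a,0),axis=1)+np.minimum(a.max(1),0)
H=(np.array([-.17,-.01,.022]),np.array([-.04,.01,.038])); B=(np.array([-.04,-.03,.022]),np.array([.04,.03,.038]))
pts=[]; oe=p0+R0@orel; Re=R0@rel
for n in ("scene","top"):
    z=np.load(f"{n}{tag}.npz"); im,d=z["im"],z["d"]; P=cloud(n,d); hsv=cv2.cvtColor(im,cv2.COLOR_RGB2HSV)
    m=((hsv[...,0]<20)&(hsv[...,1]>110)&(d>0)&(P[...,2]>zmin)&(np.linalg.norm(P-oe,axis=2)<.22)).astype(np.uint8)
    nn,l,st,_=cv2.connectedComponentsWithStats(m); m=l==1+st[1:,4].argmax()
    q=P[cv2.erode(m.astype(np.uint8),np.ones((3,3)))>0]; pts.append(q); print(n,len(q),q.min(0).round(3),q.max(0).round(3))
    h=q[((q-oe)@Re)[:,0]>-.03]; c=h.mean(0); nv=np.linalg.svd(h-c)[2][2]; nv*=np.sign(nv[2])
    print(" head plane normal in level frame",(RB.T@nv).round(3),"mean z",c[2].round(4))
for nm,A in (("scene",pts[0]),("top",pts[1]),("both",np.vstack(pts))):
    def res(p):
        q=(A-oe-p[:3])@(Ro.from_rotvec(p[3:]).as_matrix()@Re); return np.minimum(sdf(q,*H),sdf(q,*B))*1000
    f=least_squares(res,np.zeros(6),loss="soft_l1",x_scale=[.01]*3+[.1]*3); RR=Ro.from_rotvec(f.x[3:]).as_matrix()@Re
    print(nm,"origin",(oe+f.x[:3]).round(4),"x",RR[:,0].round(3),"z",RR[:,2].round(3),"cost",round(f.cost/len(A),2))
E
python3 bfit.py 6 .25
```

```text
8.95 [0.4599 0.1532 0.3299] [ 0.258 -0.269  1.923 -0.029  0.883  1.622] final [0.4602 0.1553 0.1292] brush o [0.57   0.1783 0.3161] bx [ 0.976  0.217 -0.005]
up [ 0.0683 -0.     -0.0986  0.      0.      0.    ]
hi [ 0.0003 -0.002   0.001   0.0004  0.005  -0.0012]
mid [-0.0795 -0.0019  0.1161  0.0004  0.005  -0.0012]
final [-0.1136 -0.0019  0.1654  0.0004  0.005  -0.0012]
scene 734 [0.429 0.146 0.344] [0.609 0.215 0.357]
 head plane normal in level frame [ 0.019 -0.003  1.   ] mean z 0.3514
top 892 [0.43  0.136 0.344] [0.605 0.208 0.435]
 head plane normal in level frame [-0.     0.012  1.   ] mean z 0.3531
scene origin [0.5691 0.1783 0.3134] x [ 0.973  0.232 -0.01 ] z [ 0.013 -0.01   1.   ] cost 1.15
top origin [0.5739 0.1726 0.3152] x [ 0.981  0.193 -0.006] z [ 0.009 -0.016  1.   ] cost 1.4
both origin [0.574  0.1781 0.3143] x [ 0.972  0.235 -0.011] z [0.009 0.009 1.   ] cost 1.4
```

Call:
servo_tool(series=[[[-0.013,0,0.018,0,0.002,0],[-0.031,-0.001,0.045,0,0.004,0],[-0.05,-0.001,0.072,0,0.006,0],[-0.068,-0.002,0.099,0,0.008,0],[-0.086,-0.002,0.126,0,0.01,-0.001],[-0.102,-0.002,0.149,0,0.01,-0.001],[-0.113,-0.002,0.164,0,0.01,-0.001],[-0.113,-0.002,0.164,0,0.01,-0.001]]])

```text
time: 9.95
ee_pos: [0.4603, 0.1543, 0.1298]
orientation: [[0.798, 0.216, 0.562], [0.177, -0.976, 0.124], [0.576, 0.001, -0.818]]
force: [0.6, 0.3, -1.3]
gripper_width: 0.0196
```

```bash
python3 look.py 7; python3 bfit.py 7 .1; python3 -c "
from h import *
for t in ('board_centre','washboard'):print([(q['p'],np.array(q['position'])*[480,640]) for q in spotter.spot_point(t,'top')])
im=np.load('top7.npz')['im'];P=cloud('top',np.load('top0.npz')['d']);im0=np.load('top0.npz')['im']
g=cv2.cvtColor(im0,cv2.COLOR_RGB2GRAY).astype(np.uint8); m=(g<110).astype(np.uint8);m[:150]=0;m[245:]=0;m[:,:212]=0;m[:,310:]=0
nn,l,s,_=cv2.connectedComponentsWithStats(m);i=1+s[1:,4].argmax();q=P[l==i];r=cv2.minAreaRect(q[:,:2].astype(np.float32));print(s[i],r)"
```

```text
scene 264 199
top 186 154
10.05 [0.461  0.1547 0.1316] [ 0.263 -0.028  2.217 -0.081  0.336  1.684] final [0.4602 0.1553 0.1292] brush o [0.5713 0.1799 0.119 ] bx [0.976 0.217 0.006]
up [ 0.0694  0.0001 -0.0979  0.      0.      0.    ]
hi [ 0.1138 -0.0005 -0.1616  0.0016 -0.0062 -0.0008]
mid [ 0.0328 -0.0006 -0.0474  0.0016 -0.0062 -0.0008]
final [-0.0019 -0.0007  0.0015  0.0016 -0.0062 -0.0008]
scene 580 [0.429 0.146 0.145] [0.612 0.213 0.162]
 head plane normal in level frame [-0.001 -0.025  1.   ] mean z 0.1533
top 695 [0.444 0.148 0.145] [0.61  0.21  0.166]
 head plane normal in level frame [-0.014 -0.01   1.   ] mean z 0.1549
scene origin [0.5736 0.1789 0.1151] x [ 0.974  0.226 -0.002] z [ 0.011 -0.04   0.999] cost 1.42
top origin [0.5731 0.1861 0.1172] x [ 0.978  0.209 -0.016] z [0.014 0.013 1.   ] cost 1.82
both origin [0.5764 0.1777 0.1161] x [ 0.973  0.231 -0.013] z [ 0.018 -0.021  1.   ] cost 1.76
[(0.81, array([199.68, 257.28]))]
[(0.9, array([198.096, 258.112]))]
[ 219  165   81   67 3900] ((0.39782142639160156, 0.146534726023674), (0.5837514400482178, 0.23894146084785461), 8.684102058410645)
```

View pics/scene7.png

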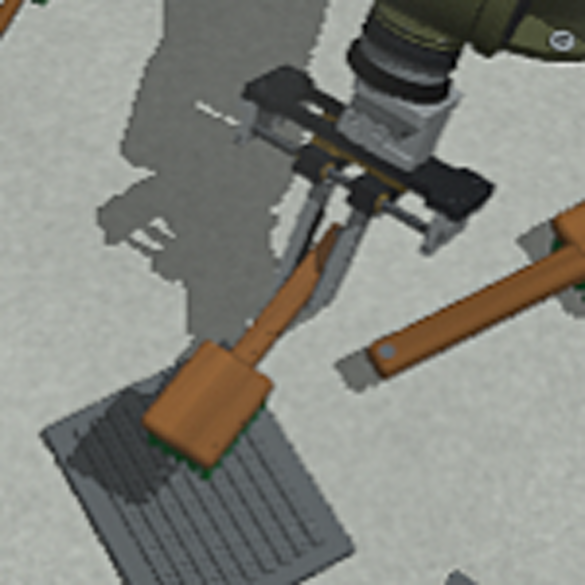

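View pics/top7.png

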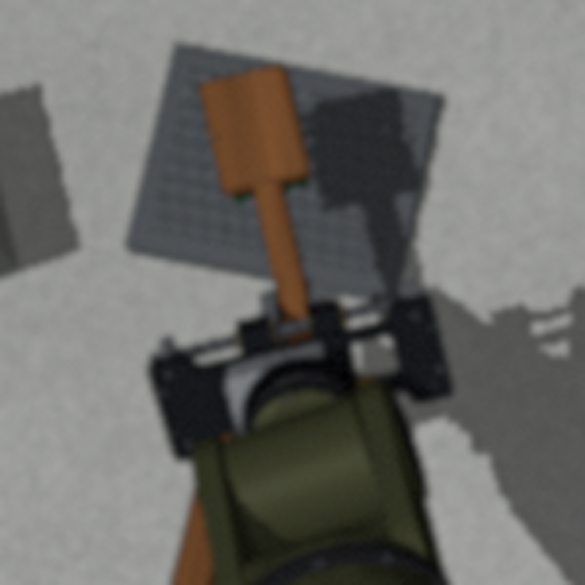

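Brush hovers over the board, touching nothing, with the shadow well separated. I'll refine the board centre from its corners.

```bash
python3 - <<'E'
from h import *
im=np.load('top0.npz')['im'];g=cv2.cvtColor(im,cv2.COLOR_RGB2GRAY)
m=(g<125).astype(np.uint8);m[:158]=0;m[238:]=0;m[:,:212]=0;m[:,305:]=0
nn,l,s,_=cv2.connectedComponentsWithStats(m);i=1+s[1:,4].argmax();print(s[i])
cn=cv2.findContours((l==i).astype(np.uint8),0,1)[0][0]; r=cv2.boxPoints(cv2.minAreaRect(cn)); ap=cv2.approxPolyDP(cn,6,True)[:,0].astype(float); print(ap.tolist())
c=optics.camera_info("top");f=240/np.tan(np.radians(c["fov_y"]/2));K=np.array([[f,0,c["cx"]],[0,f,c["cy"]],[0,0,1]])
a=cv2.undistortPoints(ap[:,None],K,np.array([c["k1"],0,0,0,0.]))[:,0]; C=-c["R"].T@c["t"]
W=np.array([C+(c["R"].T@[*q,1])*(.013-C[2])/(c["R"].T@[*q,1])[2] for q in a]); print(W.round(4),W.mean(0),np.linalg.norm(W-np.roll(W,1,0),axis=1))
s=arm.get_state(); print(s["ee_pos"],s["joint_velocities"].round(4),s["orientation"].T@[0,-.005,0])
E
```

```text
[ 218  165   82   67 4001]
[[231.0, 165.0], [218.0, 217.0], [287.0, 231.0], [299.0, 178.0]]
[[0.6772 0.2538 0.013 ]
 [0.5264 0.2892 0.013 ]
 [0.4815 0.0969 0.013 ]
 [0.6337 0.0612 0.013 ]] [0.57971727 0.17527866 0.013     ] [0.19744659 0.15491365 0.1975363  0.15628925]
[0.46105982 0.15491584 0.13196118] [ 0.0025 -0.0014  0.0045 -0.0018 -0.0045  0.0007] [-0.00088732  0.00488073 -0.00062543]
```

Call:
servo_tool(series=[[[0.0015,0.0025,0.001,0,0,0],[0.003,0.005,0.0025,0,0,0],[0.003,0.005,0.0025,0,0,0],[0.003,0.005,0.0025,0,0,0],[0.003,0.005,0.0025,0,0,0],[0.003,0.005,0.0025,0,0,0],[0.003,0.005,0.0025,0,0,0],[0.003,0.005,0.0025,0,0,0]]])

```text
time: 11.15
ee_pos: [0.4653, 0.1509, 0.1306]
orientation: [[0.796, 0.218, 0.565], [0.178, -0.976, 0.125], [0.578, 0.001, -0.816]]
force: [-0.8, 0.3, -0.4]
gripper_width: 0.0195
```

```bash
python3 look.py 8; python3 bfit.py 8 .1; python3 -c "
from h import *
im=np.load('scene8.npz')['im'];cv2.imwrite('pics/full8.png',im[:,:,::-1]);s=arm.get_state();print(s['joint_velocities'].round(4),s['gripper_width'])"
```

```text
scene 262 199
top 187 153
11.25 [0.4653 0.1509 0.1306] [ 0.249 -0.019  2.212 -0.055  0.333  1.646] final [0.4602 0.1553 0.1292] brush o [0.5756 0.1762 0.118 ] bx [0.976 0.218 0.006]
up [ 0.0694  0.0001 -0.0979  0.      0.      0.    ]
hi [ 1.116e-01 -5.100e-03 -1.644e-01  1.300e-03 -5.900e-03  1.000e-04]
mid [ 0.0307 -0.0053 -0.0502  0.0013 -0.0059  0.0001]
final [-0.0041 -0.0054 -0.0013  0.0013 -0.0059  0.0001]
scene 610 [0.43  0.142 0.147] [0.614 0.212 0.162]
 head plane normal in level frame [-0.005 -0.009  1.   ] mean z 0.1542
top 666 [0.434 0.134 0.144] [0.613 0.208 0.241]
 head plane normal in level frame [-0.015 -0.009  1.   ] mean z 0.155
scene origin [0.5759 0.1733 0.1163] x [0.977 0.215 0.004] z [ 0.002 -0.03   1.   ] cost 1.41
top origin [0.5762 0.1807 0.1175] x [ 0.947  0.32  -0.004] z [0.001 0.011 1.   ] cost 2.0
both origin [0.5781 0.1729 0.1169] x [ 0.974  0.226 -0.   ] z [ 0.005 -0.023  1.   ] cost 1.76
[-0.0008  0.0002  0.0001 -0.0003  0.0008 -0.0016] 0.0197493386517829
```

View pics/full8.png

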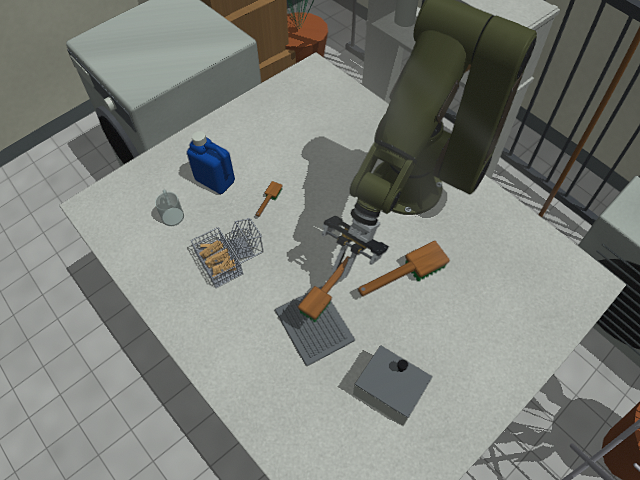

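The brush is at (318,300), level over the board. The jug (210,165), cup (170,207), tub (393,383) and the other two brushes have not moved, and the sleeve is empty. Handing in.

```bash
python3 -c "
from h import *
print(arm.finish_job())"
```

```text
the job is handed in; nothing more can be done
None
```

I drew the middle-sized brush out of the sleeve along its slope and turned it level with the bristles down. It is now held still over the middle of the washboard, and the job was handed in at about 11.3 s. No verdict is reported.

**Last checks**
- **Brush position:** the head is at about (0.576–0.578, 0.173–0.181) m. I put the board centre at about (0.579, 0.175) m, from the board's corners.
- **Height:** the bristle tips are at z ≈ 0.117 m, about 10 cm above the ridges.
- **Tilt:** the brush is level lengthwise within about 0.5°.
- **Grip and stillness:** the gripper was at 19.7 mm with a 50 N squeeze. The joints were at rest and the wrist forces were about 1 N or less.
- **Other things:** the jug, cup and tub looked unmoved in the last picture, as did the two other brushes, and the sleeve was empty.

**Checks that disagreed**
- **Grip height:** I measured about 0.171 m at the start, against the stated "about 0.2 m". I used the measurement, and the grasp confirmed it.
- **Board centre:** the network's point was about 1 cm off the corner measurement, so I used the corners.
- **Brush fits:** the fits from the two cameras differ by a few mm, and by up to 2° in sideways roll. The brush's yaw from the top camera alone was about 6° off, because the gripper hides part of the handle.

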